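Find the book-return pad with the tired spring and push down its tag

ROBOT

A 7-joint arm with a two-finger parallel gripper is mounted at the origin on the work surface. World frame = base frame: x ahead of the robot, y to its left, z up, the work surface at z = 0. Lengths are in m, angles in rad, forces in N, time in s.
With the tool pointing down it reaches from about 0.425 to 0.925 m from the base axis. Payload 6.8 kg.
Tool frame: the origin (TCP) lies at the very end of the fingers, on their centre line; the grasp point (between the pads) lies 19 mm behind it; z points along the fingers, y is the line along which they close (so a half turn about z gives the same grasp; the last joint's range is limited). The gripper opens to 85 mm and grips with 20 to 120 N. Pads are 22 mm wide; open, the fingers measure 114 mm over their backs; the gripper's body (76 mm by 85 mm) begins 54 mm behind the grasp point. The pads swing forward as they close: fully open they stand 13 mm farther back than shut.
Start: joints at [1.107, 0.477, 0.022, 1.555, -0.011, 1.109, -0.083], TCP at [0.235, -0.633, 0.231] pointing down, gripper open.
Joint ranges: [-2.96, 2.96], [-0.34, 2.1], [-1.41, 1.46], [0.24, 2.44], [-1.37, 4.51], [0.17, 1.92], [-2.96, 2.96]. Speed limits (rad/s): [2.39, 2.39, 3.14, 3.14, 3.14, 3.14, 3.14].

INTERFACE

Orientations are given as a unit quaternion [w, x, y, z].
In Python, from station import bot gives the robot as it stands.
- The arm moves only by the tool jog_arm, never from a script. Its argument "motion" is a list of rows, each a list of 7 numbers: the turn, a rotation vector about the tool's x, y, z in rad, then the shift along the tool's x, y, z in mm, then the finger opening in mm, from 0 to 85.4. A call has 1 to 10 rows; each row is the pose to reach, as a shift and turn from the pose commanded when the call began, along the tool's axes at that moment; what a row does not reach only later rows make up. A row lasts 1/8 s, in which the tool goes at most 62.5 mm and 10.7 degrees, less where a joint would pass 70% of its speed; a pose out of reach is approached as far as the arm can. A call with a gripper value outside its range is refused whole. The fingers move at their own pace and stop on an object; "grip_force" is the grip in N (left out, the last holds). Time passes only in rows, so rows that repeat a pose let the fingers close. It gives the time, the measured TCP pose, the force, the opening and the grip force at its end, in the units of the state.
- bot.get_obs(): the state, without advancing time (a new reading comes with each control period).
- bot.read_camera(name): name is "scene" or "side" or "wrist"; returns a dict with "pixels" (384x512x3 uint8, red, green, blue), "camera_matrix" (3x3 intrinsics, pixels), "T" (4x4, takes a point from camera to world coordinates); the wrist camera has in their place "tool_from_camera" (4x4, takes a point from camera to tool coordinates, whose origin is the TCP and whose axes are the flange's). Camera axes: x right, y down, z forward; pixel columns grow to the right and rows downward; lengths in m; the calibration is good to about 2 mm. A picture is of the moment at which its call begins: read the wrist's pose just before it. There is no depth.
- bot.hand_in(): hands the job in; it is judged then, once.
Trained networks look in a picture, given as the dict that the camera call returned (one of the last four; its "shot" number tells which), for a name from the list of things; names that differ only in an ending like _2 or _b are one class to them, and where a whole thing is asked for, a point or a joint stands for the part that bears it (a point fixed in the world has none). Each returns a list of dicts, best first, with "score" (0 to 1); they miss things now and then, are a little off and sometimes report something else, mostly with a low value. They report only what shows in the picture. A call takes as long as a camera call.
- bot.spot_in(thing, picture): "xy" ([column, row] in pixels, amid what is visible of it).
- bot.tip_of(thing, picture): "xy" ([column, row] in pixels: a listed point, or the origin of a listed thing).
The state is a dict: "t": time; "q": joint angles; "joint_vel": joint speeds; "joint_torque": joint torques, N m; "eef_pos": TCP position; "tool_rot": TCP orientation; "contact_force": force on the tool from outside, world axes, zero at the start; "torque": the same for the moment, N m; "gripper_width": opening from 0.0 (shut) to 1.0 (fully open); "grasp_force": force on a finger pad.
Only numpy, scipy, OpenCV 4.12 (cv2) and the standard library are available. Lean on these libraries where they do the work, as an engineer would, in place of code of your own. Each camera call takes 0.05 s, during which the arm holds its last target. There are 200 camera calls.

TASK

One of the three cork-faced spring pads for the book-return bin has gone soft. Press each pad well down (at least 5 mm) and let it up again, one after the other from the robot's left (+y) to its right, to feel which is the softest; only then push the orange service tag of that pad fully down onto its grey collar. Leave the other two tags up, pick nothing up, leave the books and desk things where they are, and finish clear of everything.

Things in the scene. Friction and masses are not known exactly. Their poses are not given: they have to be found in the camera images.
- board: plywood board 185 x 450 x 8 mm (x, y, z) screwed to the table, carrying three sprung mounts side by side in its left (y = +160 mm), middle (y = 0) and right (y = -160 mm) bays; origin at the centre of its underside, x away from the robot, y to the left
- pad_left (a point): centre of the upper face of the left bay's pad when the pad is free, 68 mm above the table and 35 mm beyond the board's centre line (a point fixed to the board: it does not move as the pad is pressed). The pad is a square cork-faced plate 84 x 84 x 12 mm on a coil spring, travel 14 mm down; it springs back when let go. All three look alike but press differently: half-way down the softest takes under 4 N, the others over 6 N, the stiffest about 10 N (16 N at its stop)
- tag_left (a point): centre of the upper face of the left bay's orange service tag when fully up, 76 mm above the table, 93 mm nearer the robot than the pad's centre (a point fixed to the board: it does not move with the tag). The tag is a cap 30 x 40 x 10 mm (x, y, z) on a white stem over a grey collar 50 mm tall; it starts 0 to 2.5 mm down, slides 16 mm straight down with about 3 N of drag until the cap rests on the collar (cap face then 60 mm above the table), and stays where it is left
- pad_middle (a point): centre of the upper face of the middle bay's pad when the pad is free, 68 mm above the table and 35 mm beyond the board's centre line (a point fixed to the board: it does not move as the pad is pressed). The pad is a square cork-faced plate 84 x 84 x 12 mm on a coil spring, travel 14 mm down; it springs back when let go. All three look alike but press differently: half-way down the softest takes under 4 N, the others over 6 N, the stiffest about 10 N (16 N at its stop)
- tag_middle (a point): centre of the upper face of the middle bay's orange service tag when fully up, 76 mm above the table, 93 mm nearer the robot than the pad's centre (a point fixed to the board: it does not move with the tag). The tag is a cap 30 x 40 x 10 mm (x, y, z) on a white stem over a grey collar 50 mm tall; it starts 0 to 2.5 mm down, slides 16 mm straight down with about 3 N of drag until the cap rests on the collar (cap face then 60 mm above the table), and stays where it is left
- pad_right (a point): centre of the upper face of the right bay's pad when the pad is free, 68 mm above the table and 35 mm beyond the board's centre line (a point fixed to the board: it does not move as the pad is pressed). The pad is a square cork-faced plate 84 x 84 x 12 mm on a coil spring, travel 14 mm down; it springs back when let go. All three look alike but press differently: half-way down the softest takes under 4 N, the others over 6 N, the stiffest about 10 N (16 N at its stop)
- tag_right (a point): centre of the upper face of the right bay's orange service tag when fully up, 76 mm above the table, 93 mm nearer the robot than the pad's centre (a point fixed to the board: it does not move with the tag). The tag is a cap 30 x 40 x 10 mm (x, y, z) on a white stem over a grey collar 50 mm tall; it starts 0 to 2.5 mm down, slides 16 mm straight down with about 3 N of drag until the cap rests on the collar (cap face then 60 mm above the table), and stays where it is left
- pad_k (a joint): how far the pad of mount k is pressed down, m: 0 free, 0.014 at its stop. The mounts are dealt out among the bays afresh each run, and the letters do not tell which bay
- tag_k (a joint): how far the tag of the same mount k is pushed down, m: 0 to 0.0025 at the start, 0.016 fully down
- pad_m (a joint): how far the pad of mount m is pressed down, m: 0 free, 0.014 at its stop. The mounts are dealt out among the bays afresh each run, and the letters do not tell which bay
- tag_m (a joint): how far the tag of the same mount m is pushed down, m: 0 to 0.0025 at the start, 0.016 fully down
- pad_t (a joint): how far the pad of mount t is pressed down, m: 0 free, 0.014 at its stop. The mounts are dealt out among the bays afresh each run, and the letters do not tell which bay
- tag_t (a joint): how far the tag of the same mount t is pushed down, m: 0 to 0.0025 at the start, 0.016 fully down
- book_low: blue book 120 x 180 x 34 mm lying beyond the pads, under the orange book; origin under its centre. Leave it where it stands
- book_high: orange book 105 x 160 x 24 mm lying on the blue one; origin under its centre. Leave it where it stands
- glue: white glue bottle, 44 mm across, 120 mm tall, standing at the left; origin under its centre. Leave it where it stands
- stamp: wooden hand stamp, 42 mm across, 70 mm tall, standing on the board between two mounts; origin under its centre. Leave it where it stands
- label_roll: roll of paper labels, 56 mm across, 28 mm high, lying on the board between two mounts; origin under its centre. Leave it where it stands
- mug: blue mug, 76 mm across, 90 mm tall, at the left; origin under its centre. Leave it where it stands
- bookend: red steel bookend, foot 110 x 120 mm, upright 130 mm tall on its +x side, at the right; origin under the foot's centre. Leave it where it stands

How it is judged:
On the way, in this order (a step that is already met when the one before it is completed fails the run):
1. the left pad is pressed down more than 4 mm (value of joint any of pad_k, pad_m, pad_t above 0.004 m and y of the grasp point in the frame of board above 0.09 m), for 0.1 s.
2. then the middle pad is pressed down more than 4 mm (value of joint any of pad_k, pad_m, pad_t above 0.004 m and y of the grasp point in the frame of board between -0.07 and 0.07 m), for 0.1 s.
3. then the right pad is pressed down more than 4 mm (value of joint any of pad_k, pad_m, pad_t above 0.004 m and y of the grasp point in the frame of board below -0.09 m), for 0.1 s.
4. then the tag of the softest pad is pushed down at least 13 of its 16 mm (value of joint tag_m above 0.013 m), for 0.2 s.
At the end, for the whole second after the job is handed in: the softest pad's tag is at least 13 mm down, the other two tags are up (less than 6 mm down), all pads have sprung back (within 2 mm), and the seven desk things are within 15 mm of where they stood (value of joint tag_m above 0.013 m and value of joint each of tag_k, tag_t below 0.006 m and value of joint each of pad_k, pad_m, pad_t below 0.002 m and distance of each of book_low, book_high, glue, stamp, label_roll, mug, bookend from where it was at the start of the episode below 0.015 m); the robot touches nothing.
It fails at once if the tag of a pad that is not the softest is pushed down more than 6 mm (value of joint any of tag_k, tag_t above 0.006 m).
It fails at once if a book or desk thing is lifted, carried or shoved more than 15 mm (distance of any of book_low, book_high, glue, stamp, label_roll, mug, bookend from where it was at the start of the episode above 0.015 m).
It also fails if it takes over 51 s, if anything falls off the work surface, if the arm or the gripper's body presses on something with over 40 N, if the wrist force passes 120 N, or if a joint passes its speed limit or range.

## Working session

There is one attempt and no reset: what is moved stays moved. The work goes in short steps, Python scripts to look and compute and a tool call to move; the robot and the scene stay as the last step left them, time stands still between calls to the robot, and variables do not carry over. Pictures are saved under pics/ and viewed, at most 10 in all, crops included, and the job is handed in when it is done.

Besides the shell and the picture viewer there is one more tool, called in YAML: its name, and indented under it one key for each argument. jog_arm: Moves the arm, as the interface text tells. Its arguments: {"type":"object","properties":{"motion":{"type":"array"},"grip_force":{"type":"number"}},"required":["motion"]}

```bash
mkdir -p pics; cat > h.py <<'E'
import numpy as np, cv2
from station import bot
N=['pad_left','pad_middle','pad_right','tag_left','tag_middle','tag_right']
def ray(c,xy):
    K=c['camera_matrix'];T=c['T'];d=T[:3,:3]@np.linalg.solve(K,[xy[0],xy[1],1.]);return T[:3,3],d/np.linalg.norm(d)
def tri(rs):
    A=sum(np.eye(3)-np.outer(d,d) for o,d in rs);b=sum((np.eye(3)-np.outer(d,d))@o for o,d in rs);return np.linalg.solve(A,b)
E
python3 - <<'E'
from h import *
P={}
for n in ['scene','side']:
    P[n]=bot.read_camera(n);cv2.imwrite(f'pics/{n}.png',P[n]['pixels'][:,:,::-1])
for t in N+['board','stamp','label_roll','glue','mug','bookend','book_high']:
    rs=[]
    for n in P:
        r=bot.tip_of(t,P[n])
        if r: rs.append(ray(P[n],r[0]['xy']));print(t,n,np.round(r[0]['xy']),round(r[0]['score'],2),end=' ')
    if len(rs)==2: print(np.round(tri(rs),3))
    else: print()
o=bot.get_obs();print(o['t'],o['eef_pos'],o['tool_rot'],o['contact_force'])
E
```

```text
pad_middle scene [221. 163.] 0.73 pad_middle side [280. 241.] 0.58 [ 0.477 -0.022  0.046]
pad_right scene [217. 183.] 0.84 
tag_left scene [307. 164.] 0.78 tag_left side [242. 265.] 0.77 [0.486 0.213 0.071]
tag_middle scene [261. 160.] 0.97 tag_middle side [296. 236.] 0.96 [0.455 0.059 0.076]
tag_right scene [222. 160.] 0.58 tag_right side [243. 266.] 0.57 [0.482 0.037 0.039]
board scene [264. 186.] 0.91 board side [281. 244.] 0.69 [0.51  0.053 0.008]
stamp side [259. 262.] 0.87 
label_roll scene [242. 181.] 0.62 label_roll side [310. 236.] 0.92 [ 0.476 -0.022  0.009]
glue scene [365. 219.] 0.74 glue side [120. 275.] 0.6 [0.707 0.374 0.   ]
mug scene [360. 168.] 0.88 mug side [154. 359.] 0.76 [ 0.481  0.437 -0.003]
bookend scene [140. 222.] 0.59 bookend side [356. 164.] 0.77 [ 0.588 -0.397 -0.006]
book_high scene [244. 252.] 0.7 book_high side [232. 173.] 0.85 [ 0.787 -0.054  0.034]
1.4 [ 0.23513529 -0.63274962  0.23132362] [ 2.82990230e-05  9.84218266e-01  1.76958762e-01 -6.81827098e-06] [ 0.91060844 -0.14384892  1.27538702]
```

View pics/scene.png

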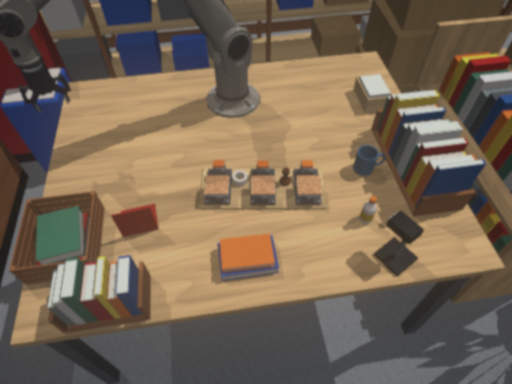

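View pics/side.png

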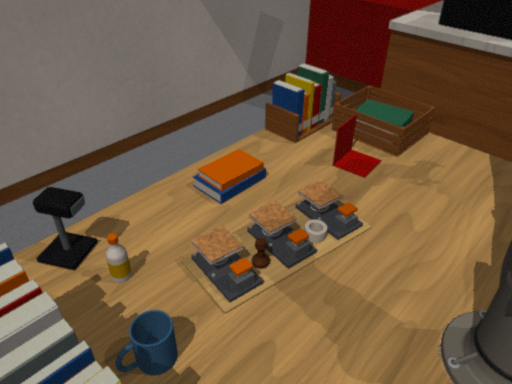

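The scene picture shows the tags at about (307,164), (262,164) and (219,163), with the pads at (308,185), (263,185) and (217,186). In the side picture the pads are at (218,245), (273,219) and (320,193), and the tags at (242,267), (299,237) and (347,210). The stamp stands between left and middle, and the label roll between middle and right. I'll fit the board pose from these.

```bash
cat >> h.py <<'E'
from scipy.optimize import least_squares
from scipy.spatial.transform import Rotation as R
L={n:np.array([35. if 'pad' in n else -58., 160.*(('left' in n)-('right' in n)), 68 if 'pad' in n else 75])/1000 for n in N}
def place(p,l):
    c,s=np.cos(p[2]),np.sin(p[2]);return np.array([p[0]+c*l[0]-s*l[1],p[1]+s*l[0]+c*l[1],l[2]])
def proj(c,X):
    T=np.linalg.inv(c['T']);v=c['camera_matrix']@(T[:3,:3]@X+T[:3,3]);return v[:2]/v[2]
def fit(obs):
    r=least_squares(lambda p:np.concatenate([proj(c,place(p,L[n]))-xy for c,n,xy in obs]),[.51,.05,0],loss='soft_l1',f_scale=3)
    return r.x,r.fun
def wrist():
    o=bot.get_obs();c=bot.read_camera('wrist');T=np.eye(4);w=o['tool_rot']
    T[:3,:3]=R.from_quat([w[1],w[2],w[3],w[0]]).as_matrix();T[:3,3]=o['eef_pos'];c['T']=T@np.array(c['tool_from_camera']);return c
E
python3 - <<'E'
from h import *
sc={'pad_left':(308,185),'pad_middle':(263,185),'pad_right':(217,186),'tag_left':(307,164),'tag_middle':(262,164),'tag_right':(219,163)}
si={'pad_left':(218,245),'pad_middle':(273,219),'pad_right':(320,193),'tag_left':(242,266),'tag_middle':(299,236),'tag_right':(347,209)}
a=bot.read_camera('scene');b=bot.read_camera('side')
for n in N: print(n,np.round(tri([ray(a,sc[n]),ray(b,si[n])]),3))
p,f=fit([(a,n,sc[n]) for n in N]+[(b,n,si[n]) for n in N]);print(p,np.round(f,1))
for n in N: print(n,np.round(place(p,L[n]),3))
c=wrist();print(c['tool_from_camera'],c['camera_matrix']);print(np.round(R.from_matrix(c['T'][:3,:3]).as_matrix(),3))
E
```

```text
pad_left [0.574 0.197 0.061]
pad_middle [0.547 0.043 0.059]
pad_right [ 0.526 -0.116  0.062]
tag_left [0.485 0.213 0.07 ]
tag_middle [0.458 0.055 0.068]
tag_right [ 0.432 -0.098  0.073]
[ 0.51316969  0.04845713 -0.15224085] [ 0.9 -2.  -0.3 -1.6 -0.3 -2.2 -0.2 -2.4  0.4 -2.  -1.  -0.6 -1.4 -1.
 -0.7 -2.9  0.  -0.9 -0.6  0.4 -0.4 -1.2  0.2 -1. ]
pad_left [0.572 0.201 0.068]
pad_middle [0.548 0.043 0.068]
pad_right [ 0.524 -0.115  0.068]
tag_left [0.48  0.215 0.075]
tag_middle [0.456 0.057 0.075]
tag_right [ 0.432 -0.101  0.075]
[[-9.80824617e-04 -9.49238068e-01 -3.14557034e-01  8.02692213e-02]
 [ 9.99999392e-01 -1.08966896e-03  1.70179753e-04  1.06576696e-03]
 [-5.04304137e-04 -3.14556676e-01  9.49238560e-01 -1.43014402e-01]
 [ 0.00000000e+00  0.00000000e+00  0.00000000e+00  1.00000000e+00]] [[269.30489428   0.         259.10137246]
 [  0.         269.30489428 189.91129811]
 [  0.           0.           1.        ]]
[[ 0.347 -0.89  -0.295]
 [-0.938 -0.33  -0.11 ]
 [ 0.001  0.315 -0.949]]
```

jog_arm:
  motion:
    - [0, 0, 0.1, 50, -52, -2, 0]
    - [0, 0, 0.2, 100, -104, -4, 0]
    - [0, 0, 0.3, 150, -156, -6, 0]
    - [0, 0, 0.4, 200, -208, -8, 0]
    - [0, 0, 0.5, 250, -260, -10, 0]
    - [0, 0, 0.508, 290, -300, -12, 0]
    - [0, 0, 0.508, 330, -342, -14, 0]
    - [0, 0, 0.508, 370, -384, -16, 0]
    - [0, 0, 0.508, 410, -425, -18, 0]
    - [0, 0, 0.508, 440, -456, -20, 0]

```text
t: 2.8
eef_pos: [0.4858, -0.0585, 0.2514]
tool_rot: [0.0, 0.997, -0.076, 0.001]
contact_force: [1.2, -0.5, 0.3]
gripper_width: -0.005
grasp_force: 0.0
```

```bash
python3 - <<'E'
from h import *
o=bot.get_obs();print(o['t'],np.round(o['eef_pos'],3),np.round(o['tool_rot'],3),np.round(o['contact_force'],2),np.round(o['q'],2))
E
```

```text
2.8 [ 0.486 -0.058  0.251] [ 0.     0.997 -0.076  0.001] [ 1.21 -0.47  0.26] [ 0.24  0.16 -0.27  1.95  0.05  1.03 -1.78]
```

jog_arm:
  motion:
    - [0, 0, 0, 14, -53, 0, 0]
    - [0, 0, 0, 28, -106, 0, 0]
    - [0, 0, 0, 28, -106, 0, 0]
    - [0, 0, 0, 28, -106, 0, 0]

```text
t: 3.3
eef_pos: [0.5287, 0.0398, 0.2508]
tool_rot: [0.0, 0.997, -0.076, -0.0]
contact_force: [-0.3, 0.1, -0.4]
gripper_width: -0.002
grasp_force: 0.0
```

```bash
python3 - <<'E'
from h import *
c=wrist();cv2.imwrite('pics/w1.png',c['pixels'][:,:,::-1])
p=[.51317,.04846,-.15224];obs=[]
for n in N:
    r=bot.tip_of(n,c);e=proj(c,place(p,L[n]))
    print(n,np.round(e),[(np.round(q['xy']),round(q['score'],2)) for q in r[:3]])
    for q in r[:1]:
        if np.linalg.norm(np.array(q['xy'])-e)<25: obs.append((c,n,np.array(q['xy'])))
p,f=fit(obs);print(p,np.round(f,1))
for n in N: print(n,np.round(place(p,L[n]),3))
print(bot.get_obs()['eef_pos'])
E
```

```text
pad_left [122. 155.] []
pad_middle [253. 155.] []
pad_right [384. 154.] []
tag_left [131. 226.] []
tag_middle [253. 226.] []
tag_right [376. 226.] []Traceback (most recent call last):
  File "<stdin>", line 9, in <module>
  File "h.py", line 16, in fit
    r=least_squares(lambda p:np.concatenate([proj(c,place(p,L[n]))-xy for c,n,xy in obs]),[.51,.05,0],loss='soft_l1',f_scale=3)
    return func(*args, **kwargs)
    vector_fun = VectorFunction(
        fun_wrapped,
    ...<6 lines>...
        workers=workers
    )
    self._update_fun()
    ~~~~~~~~~~~~~~~~^^
    self.f = self.fun_wrapped(xp_copy(self.x))
             ~~~~~~~~~~~~~~~~^^^^^^^^^^^^^^^^^
    return np.atleast_1d(self.fun(x))
                         ~~~~~~~~^^^
    return self.f(x, *self.args, **self.kwargs)
           ~~~~~~^^^^^^^^^^^^^^^^^^^^^^^^^^^^^^
  File "h.py", line 16, in <lambda>
    r=least_squares(lambda p:np.concatenate([proj(c,place(p,L[n]))-xy for c,n,xy in obs]),[.51,.05,0],loss='soft_l1',f_scale=3)
                             ~~~~~~~~~~~~~~^^^^^^^^^^^^^^^^^^^^^^^^^^^^^^^^^^^^^^^^^^^^^^
ValueError: need at least one array to concatenate
```

View pics/w1.png

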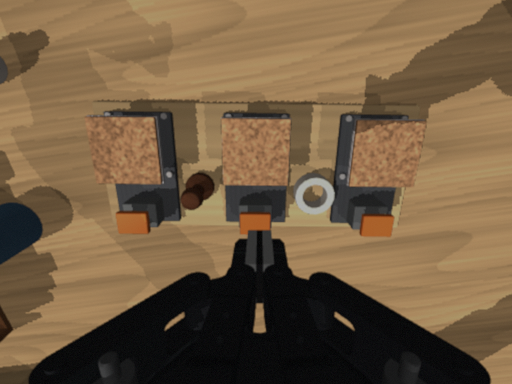

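The wrist picture shows the pads at (124,150), (256,151) and (388,153), and the tags at (133,223), (255,223) and (377,226). These are within about 5 px of the prediction. The networks found nothing here, so I'll fit from these pixels.

```bash
python3 - <<'E'
from h import *
c=wrist();px=[(124,150),(256,151),(388,153),(133,223),(255,223),(377,226)]
p,f=fit([(c,n,np.array(x)) for n,x in zip(N,px)]);print(p,np.round(f,1))
o=bot.get_obs();w=o['tool_rot'];M=R.from_quat([w[1],w[2],w[3],w[0]]).as_matrix()
for n in N: X=place(p,L[n]);print(n,np.round(X,3),np.round(1000*M.T@(X-o['eef_pos'])))
print(np.round(o['contact_force'],2),o['eef_pos'])
E
```

```text
[ 0.51639256  0.04431734 -0.16731748] [ 0.4 -0.   0.   0.7 -0.9  0.3 -0.8 -0.8  0.3  0.6  1.  -1. ]
pad_left [0.578 0.196 0.068] [  24. -162.  183.]
pad_middle [0.551 0.038 0.068] [ 22.  -2. 183.]
pad_right [ 0.524 -0.119  0.068] [ 20. 158. 183.]
tag_left [0.486 0.212 0.075] [ -69. -164.  176.]
tag_middle [0.459 0.054 0.075] [-71.  -4. 176.]
tag_right [ 0.433 -0.104  0.075] [-73. 156. 176.]
[-0.29 -0.53 -1.53] [0.52882683 0.03966675 0.25104772]
```

jog_arm:
  motion:
    - [0, 0, 0, 8, -54, 20, 0]
    - [0, 0, 0, 16, -108, 60, 0]
    - [0, 0, 0, 24, -162, 110, 0]
    - [0, 0, 0, 24, -162, 150, 0]
    - [0, 0, 0, 24, -162, 170, 0]
    - [0, 0, 0, 24, -162, 170, 0]
    - [0, 0, 0, 24, -162, 170, 0]

```text
t: 4.58
eef_pos: [0.5786, 0.1959, 0.0829]
tool_rot: [-0.0, 0.997, -0.077, 0.001]
contact_force: [-0.0, -0.6, 0.5]
gripper_width: 0.003
grasp_force: 0.0
```

jog_arm:
  motion:
    - [0, 0, 0, 0, 0, 7, 0]
    - [0, 0, 0, 0, 0, 13, 0]
    - [0, 0, 0, 0, 0, 17, 0]
    - [0, 0, 0, 0, 0, 17, 0]
    - [0, 0, 0, 0, 0, 17, 0]

```text
t: 5.2
eef_pos: [0.5772, 0.1966, 0.064]
tool_rot: [0.0, 0.997, -0.076, -0.0]
contact_force: [-0.4, -1.3, 0.9]
gripper_width: 0.004
grasp_force: 0.6
```

jog_arm:
  motion:
    - [0, 0, 0, 0, 0, 2, 0]
    - [0, 0, 0, 0, 0, 4, 0]
    - [0, 0, 0, 0, 0, 4, 0]
    - [0, 0, 0, 0, 0, 4, 0]
    - [0, 0, 0, 0, 0, 4, 0]

```text
t: 5.82
eef_pos: [0.5773, 0.1967, 0.06]
tool_rot: [0.0, 0.997, -0.076, 0.0]
contact_force: [0.1, -2.2, 2.8]
gripper_width: -0.003
grasp_force: 1.1
```

```bash
cat > f.py <<'E'
from h import *
F=[];Z=[]
for i in range(6):
    bot.read_camera('side');o=bot.get_obs();F.append(o['contact_force']);Z.append(o['eef_pos'][2])
print(o['t'],np.mean(F,0).round(2),np.std(F,0).round(2),np.mean(Z))
E
python3 f.py
```

```text
6.125 [ 0.51 -1.15  2.39] [0.58 0.61 0.44] 0.060001364130666666
```

jog_arm:
  motion:
    - [0, 0, 0, 0, 0, 2, 0]
    - [0, 0, 0, 0, 0, 3, 0]
    - [0, 0, 0, 0, 0, 3, 0]
    - [0, 0, 0, 0, 0, 3, 0]

```text
t: 6.62
eef_pos: [0.5773, 0.1967, 0.057]
tool_rot: [0.0, 0.997, -0.076, 0.0]
contact_force: [0.4, -1.9, 1.8]
gripper_width: 0.001
grasp_force: 1.5
```

```bash
python3 f.py
```

```text
6.925 [ 1.09 -1.65  2.69] [0.38 0.56 0.67] 0.05699684929299411
```

jog_arm:
  motion:
    - [0, 0, 0, 0, 0, -15, 0]
    - [0, 0, 0, 0, 0, -50, 0]
    - [0, 0, 0, 0, 0, -60, 0]
    - [0, 0, 0, 0, 0, -60, 0]

```text
t: 7.42
eef_pos: [0.5773, 0.1972, 0.1176]
tool_rot: [-0.0, 0.997, -0.076, 0.001]
contact_force: [-0.0, 0.4, -0.4]
gripper_width: 0.002
grasp_force: 0.0
```

```bash
python3 f.py
```

```text
7.725 [-0.12 -0.18 -0.19] [0.38 0.38 0.57] 0.11600738289571473
```

jog_arm:
  motion:
    - [0, 0, 0, -1, 53, 0, 0]
    - [0, 0, 0, -1, 106, 0, 0]
    - [0, 0, 0, -2, 160, 0, 0]
    - [0, 0, 0, -2, 160, 35, 0]
    - [0, 0, 0, -2, 160, 45, 0]
    - [0, 0, 0, -2, 160, 53, 0]
    - [0, 0, 0, -2, 160, 57, 0]
    - [0, 0, 0, -2, 160, 57, 0]
    - [0, 0, 0, -2, 160, 57, 0]
    - [0, 0, 0, -2, 160, 57, 0]

```text
t: 8.98
eef_pos: [0.5504, 0.0395, 0.0609]
tool_rot: [0.001, 0.997, -0.075, -0.001]
contact_force: [-6.0, -2.1, 9.1]
gripper_width: -0.004
grasp_force: 4.6
```

```bash
python3 f.py
```

```text
9.275 [-5.26 -2.36  9.17] [0.27 0.37 0.64] 0.06090066031218291
```

jog_arm:
  motion:
    - [0, 0, 0, 0, 0, -15, 0]
    - [0, 0, 0, 0, 0, -57, 0]
    - [0, 0, 0, 0, 0, -57, 0]
    - [0, 0, 0, -1, 53, -57, 0]
    - [0, 0, 0, -1, 106, -57, 0]
    - [0, 0, 0, -2, 160, -57, 0]
    - [0, 0, 0, -2, 160, -30, 0]
    - [0, 0, 0, -2, 160, -12, 0]
    - [0, 0, 0, -2, 160, -4, 0]
    - [0, 0, 0, -2, 160, 0, 0]

```text
t: 10.52
eef_pos: [0.5242, -0.1179, 0.0597]
tool_rot: [-0.0, 0.997, -0.075, -0.001]
contact_force: [-3.6, -0.1, 6.5]
gripper_width: -0.005
grasp_force: 3.4
```

jog_arm:
  motion:
    - [0, 0, 0, 0, 0, 0, 0]
    - [0, 0, 0, 0, 0, 0, 0]
    - [0, 0, 0, 0, 0, 0, 0]

```text
t: 10.9
eef_pos: [0.5242, -0.1179, 0.0604]
tool_rot: [0.0, 0.997, -0.075, -0.001]
contact_force: [-4.3, 0.7, 6.1]
gripper_width: -0.005
grasp_force: 3.1
```

```bash
python3 f.py
```

```text
11.2 [-4.32 -0.09  6.12] [0.41 0.3  0.38] 0.06044049098957318
```

Forces: left about 2.5 N at 8 mm, middle 9.2 N at 7 mm, right 6.1 N at 8 mm. The left pad is the softest.

jog_arm:
  motion:
    - [0, 0, 0, 0, 0, -15, 0]
    - [0, 0, 0, 0, 0, -60, 0]
    - [0, 0, 0, 0, 0, -60, 0]
    - [0, 0, 0, -15, -54, -60, 0]
    - [0, 0, 0, -30, -108, -60, 0]
    - [0, 0, 0, -44, -160, -60, 0]
    - [0, 0, 0, -59, -214, -60, 0]
    - [0, 0, 0, -73, -268, -60, 0]
    - [0, 0, 0, -88, -321, -60, 0]
    - [0, 0, 0, -88, -321, -60, 0]

```text
t: 12.45
eef_pos: [0.485, 0.2181, 0.1205]
tool_rot: [-0.002, 0.997, -0.071, 0.0]
contact_force: [-0.6, -0.3, -0.5]
gripper_width: -0.0
grasp_force: 0.0
```

jog_arm:
  motion:
    - [0, 0, 0, 0, 0, 0, 0]
    - [0, 0, 0, 0, 0, 15, 0]
    - [0, 0, 0, 0, 0, 30, 0]
    - [0, 0, 0, 0, 0, 30, 0]
    - [0, 0, 0, 0, 0, 30, 0]

```text
t: 13.08
eef_pos: [0.4864, 0.2114, 0.0897]
tool_rot: [0.0, 0.997, -0.076, -0.0]
contact_force: [-0.7, 0.2, 0.5]
gripper_width: 0.0
grasp_force: 0.0
```

```bash
python3 - <<'E'
from h import *
c=wrist();cv2.imwrite('pics/w2.png',c['pixels'][:,:,::-1])
for x in [(.51639,.04432,-.16732)]: print(proj(c,place(x,L['tag_left'])))
o=bot.get_obs();print(o['eef_pos'],proj(c,np.array([*o['eef_pos'][:2],.0755])))
E
```

```text
[256.80246221 232.57468039]
[0.48661785 0.21167584 0.09002362] [256.71619321 231.86159291]
```

View pics/w2.png

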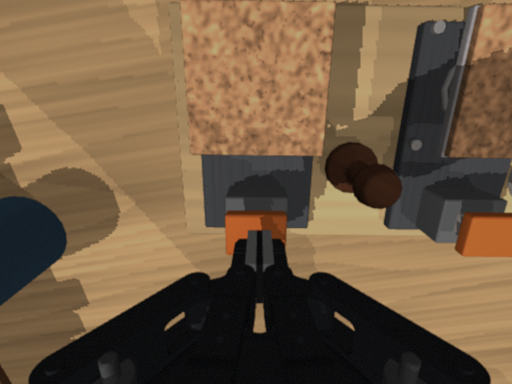

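The left tag is centred at about (256,233), right under the fingertips at predicted (257,232). I'll press it now.

jog_arm:
  motion:
    - [0, 0, 0, 0, 0, 8, 0]
    - [0, 0, 0, 0, 0, 14, 0]
    - [0, 0, 0, 0, 0, 19, 0]
    - [0, 0, 0, 0, 0, 24, 0]
    - [0, 0, 0, 0, 0, 28, 0]
    - [0, 0, 0, 0, 0, 30, 0]
    - [0, 0, 0, 0, 0, 30.5, 0]
    - [0, 0, 0, 0, 0, 30.5, 0]
    - [0, 0, 0, 0, 0, 30.5, 0]

```text
t: 14.25
eef_pos: [0.4864, 0.2117, 0.06]
tool_rot: [0.0, 0.997, -0.076, 0.0]
contact_force: [-3.2, -1.9, 9.7]
gripper_width: -0.0
grasp_force: 4.8
```

Force rose above the drag at z = 0.060, so the cap is on its collar. I'll retreat up and check.

jog_arm:
  motion:
    - [0, 0, 0, 0, 0, -10, 0]
    - [0, 0, 0, 0, 0, -50, 0]
    - [0, 0, 0, 0, 0, -100, 0]
    - [0, 0, 0, 0, 0, -150, 0]
    - [0, 0, 0, 0, 0, -180, 0]
    - [0, 0, 0, 0, 0, -180, 0]
    - [0, 0, 0, 0, 0, -180, 0]

```text
t: 15.12
eef_pos: [0.4859, 0.2114, 0.2388]
tool_rot: [0.0, 0.997, -0.076, -0.0]
contact_force: [0.4, -0.0, -0.7]
gripper_width: -0.005
grasp_force: 0.0
```

```bash
python3 - <<'E'
from h import *
c=bot.read_camera('side');cv2.imwrite('pics/s2.png',cv2.resize(c['pixels'][160:310,170:380,::-1],None,fx=3,fy=3))
E
```

```text
(no output)
```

View pics/s2.png

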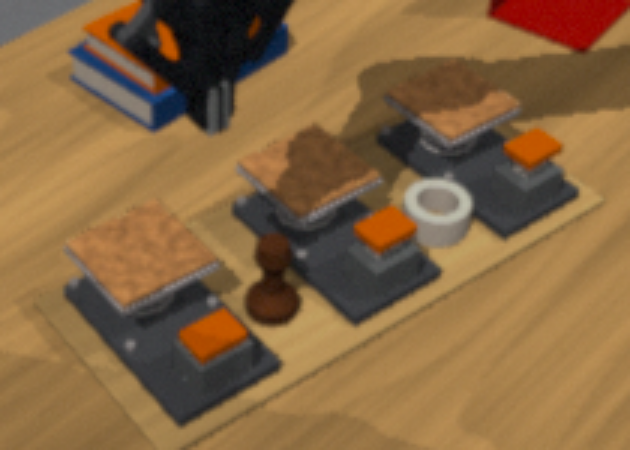

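The left tag, at crop (213,335), sits on its collar. The middle (385,230) and right (532,148) tags are still up, the pads are up, and nothing else has moved.

```bash
python3 -c "
from station import bot
print(bot.hand_in())"
```

```text
the job is handed in; nothing more can be done
None
```

The left pad was the softest (about 2.5 N, against 9 N for the middle and 6 N for the right); I pushed its tag down onto the collar, left the other two tags up, retreated clear of everything, and handed the job in, with no verdict returned.

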